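# Refit the wooden covers in the snack tray

## Task

Put the three dry wooden covers, the two L-shaped ones and the straight one that lies on the slope of the drying stand, under its shelf, back into the square snack tray so that together they cover all of it, each lying flat on its ledge, flush with the rim, grip rail up. Let go of them all, and do not disturb the mug, the bowl or the jar.

Things in the scene. Friction and masses are not known exactly. Their poses are not given: they have to be found in the camera images.
- tray: Square wooden snack tray, fixed, 202 mm outside, rim 30 mm high; inside 186 x 186 mm, 3 x 3 open cells. Low dividers and a ledge, 20 mm above the counter, carry the covers. Straight cover: a whole row along any side; the two Ls interlock, one turned half round, in the other 2 x 3 cells; any such layout, about 6 mm play. Origin: centre of the underside; x, y along its sides, z up.
- straight_cover: Straight wooden cover, 180 (own y) x 58 (own x) x 10 mm, ~100 g. Origin: middle of the underside, z up through it. Grip rail in the middle: 14 thick (own x), 64 long (own y), standing 32 mm on the plate (top 42 above the underside); pinch along own x. Starts on the drying stand, tilted 25 degrees, rail leaning to the robot, lower long edge on the lip.
- corner_cover_a: L-shaped wooden cover (two alike), plate 10 mm thick, ~100 g, flat on the counter, any yaw. Own x, y in mm: legs x -44..76 by y -44..14 and x -44..14 by y -44..76. Origin on the underside below the middle of the grip rail, z up. The rail, a bar 14 thick, 64 long, standing 32 mm on the plate (top 42 above the underside), runs along own (1,-1): pinch along (1,1).
- corner_cover_b: L-shaped wooden cover (two alike), plate 10 mm thick, ~100 g, flat on the counter, any yaw. Own x, y in mm: legs x -44..76 by y -44..14 and x -44..14 by y -44..76. Origin on the underside below the middle of the grip rail, z up. The rail, a bar 14 thick, 64 long, standing 32 mm on the plate (top 42 above the underside), runs along own (1,-1): pinch along (1,1).
- stand: Grey plastic two-tier drying stand, fixed, 220 mm wide (own y). Lower tier: plate sloping 25 degrees, rising to own +x (away from the robot), top edge 62 mm high; an 8 mm lip along its low edge holds the straight cover. Upper tier: level shelf, underside 200, top 206 mm high, own x -11 to 62, overhanging the cover; two rear posts at x 58, y +-106. Origin: centre of the foot, z up.
- mug: White mug, 80 mm across, 90 mm high, handle at own +y. Leave alone. Origin: centre of its underside.
- bowl: Blue bowl, 100 mm across, 45 mm high. Leave alone. Origin: centre of its underside.
- jar: Closed jar, 70 mm across, 100 mm high. Leave alone. Origin: centre of its underside.
Mind the look-alikes: they are no part of the job. What is shaped like the corner_cover_b but pink is not meant.

How it is judged:
At the end, for the whole second after the job is handed in: All three covers lie in the tray at rest: origins within 90 mm of the tray's centre along its x and y, undersides 16 to 23.5 mm above the counter (seated: 20), tilted less than 0.045 rad, rails up (z of straight_cover in the frame of tray between 0.016 and 0.0235 m and angle between each of straight_cover, corner_cover_a, corner_cover_b's own z axis and vertical below 0.045 rad and linear speed of each of straight_cover, corner_cover_a, corner_cover_b below 0.02 m/s and x of straight_cover in the frame of tray between -0.09 and 0.09 m and y of straight_cover in the frame of tray between -0.09 and 0.09 m and z of corner_cover_a in the frame of tray between 0.016 and 0.0235 m and x of corner_cover_a in the frame of tray between -0.09 and 0.09 m and y of corner_cover_a in the frame of tray between -0.09 and 0.09 m and z of corner_cover_b in the frame of tray between 0.016 and 0.0235 m and x of corner_cover_b in the frame of tray between -0.09 and 0.09 m and y of corner_cover_b in the frame of tray between -0.09 and 0.09 m); the robot touches nothing.
It fails at once if the mug is disturbed (moved over 30 mm) (distance of mug from where it was at the start of the episode above 0.03 m).
It fails at once if the bowl is disturbed (moved over 30 mm) (distance of bowl from where it was at the start of the episode above 0.03 m).
It fails at once if the jar is disturbed (moved over 30 mm) (distance of jar from where it was at the start of the episode above 0.03 m).
It also fails if it takes over 72 s, if anything falls off the work surface, if the arm or the gripper's body presses on something with over 40 N, if the wrist force passes 120 N, or if a joint passes its speed limit or range.

## Robot

A 7-joint arm with a two-finger parallel gripper is mounted at the origin on the work surface. World frame = base frame: x ahead of the robot, y to its left, z up, the work surface at z = 0. Lengths are in m, angles in rad, forces in N, time in s.
With the tool pointing down it reaches from about 0.425 to 0.825 m from the base axis. Payload 3.6 kg.
Tool frame: the origin (TCP) lies between the finger pads; the fingertips stand 11 mm ahead of it and the grasp point (between the pads) lies 8 mm behind it; z points along the fingers, y is the line along which they close (so a half turn about z gives the same grasp; the last joint's range is limited). The gripper opens to 93 mm and grips with 3 to 60 N. Pads are 15 mm wide; open, the fingers measure 128 mm over their backs; the gripper's body (75 mm by 188 mm) begins 65 mm behind the grasp point.
Start: joints at [-1.218, 0.615, -0.013, 1.423, 0.008, 1.103, -0.04], TCP at [0.241, 0.604, 0.23] pointing down, gripper open.
Joint ranges: [-3.12, 3.12], [-0.3, 2.06], [-1.34, 1.32], [0.26, 2.42], [-1.36, 4.5], [0.01, 1.98], [-2.84, 2.84]. Speed limits (rad/s): [2.79, 2.79, 3.14, 3.14, 3.14, 3.14, 3.14].

## Interface

Orientations are given as a 3x3 rotation matrix whose columns are the frame's x, y, z axes.
In Python, from bench import telemetry, optics, job, finder gives the robot as it stands.
- The arm moves only by the tool servo_tool, never from a script. Its argument "moves" is a list of rows, each an object of numbers: "dx", "dy", "dz": the shift along the world's x, y, z each as a share of 0.6 m, from -1 to 1; "rx", "ry", "rz": the turn, a rotation vector about the world's x, y, z each as a share of 1.5 rad, from -1 to 1. In form: [{"dx": .., "dy": .., "dz": .., "rx": .., "ry": .., "rz": ..}, ...]. A call has 1 to 12 rows; each row shifts and turns the commanded pose from where the row before left it; what a row does not reach is not made up. A row lasts 1/10 s, in which the tool goes at most 50 mm and 8.59 degrees, less where a joint would pass 70% of its speed; a pose out of reach is approached as far as the arm can. A call with a number of a shift or a turn outside -1 to 1 is refused whole. A call with a gripper value outside its range is refused whole. "fingers" is the finger opening in mm, from 0 to 93, set as the call begins (left out, the last holds). The fingers move at their own pace and stop on an object; "force" is the grip in N (left out, the last holds). Time passes only in rows, so rows that do not move let the fingers close. It gives the time, the measured TCP pose, the force, the opening and the grip force at its end, in the units of the state.
- telemetry.state(): the state, without advancing time (a new reading comes with each control period).
- optics.snapshot(name): name is "scene" or "side" or "wrist"; returns a dict with "color" (420x560x3 uint8, blue, green, red), "K" (3x3 intrinsics, pixels), "dist_coeffs" ([k1, k2, p1, p2, k3] as OpenCV has them; the pictures are not rectified), "R" (3x3) and "t" (3): a world point X has camera coordinates R X + t. Camera axes: x right, y down, z forward; pixel columns grow to the right and rows downward; lengths in m; the calibration is good to about 2 mm. A picture is of the moment at which its call begins. There is no depth.
- job.job_done(): hands the job in; it is judged then, once.
Trained networks look in the newest picture that a camera, given by its name, has taken for a name from the list of things; names that differ only in an ending like _2 or _b are one class to them, and where a whole thing is asked for, a point or a joint stands for the part that bears it (a point fixed in the world has none). Each returns a list of dicts, best first, with "p" (0 to 1); they miss things now and then, are a little off and sometimes report something else, mostly with a low value. They report only what shows in the picture. A call takes as long as a camera call. They do not tell look-alikes from the thing itself.
- finder.find_in(target, camera): "position" ([x, y, z] in m, in world coordinates, good to about 4 mm: the middle of the surface that is visible of it).
- finder.cut_out(target, camera): "pixels" (420x560 bool, what is visible of it).
The state is a dict: "time": time; "joint_pos": joint angles; "dq": joint speeds; "joint_torque": joint torques, N m; "position": TCP position; "eef_rot": TCP orientation; "ft_force": force on the tool from outside, world axes, zero at the start; "torque": the same for the moment, N m; "opening": finger opening in m; "grip_force": force on a finger pad.
Only numpy, scipy, OpenCV 4.12 (cv2) and the standard library are available. Lean on these libraries where they do the work, as an engineer would, in place of code of your own. Each camera call takes 0.05 s, during which the arm holds its last target. There are 200 camera calls.

## Working session

There is one attempt and no reset: what is moved stays moved. The work goes in short steps, Python scripts to look and compute and a tool call to move; the robot and the scene stay as the last step left them, time stands still between calls to the robot, and variables do not carry over. Pictures are saved under pics/ and viewed, at most 11 in all, crops included, and the job is handed in when it is done.

Besides the shell and the picture viewer there is one more tool, called after "Call:" as a command line: name --argument value ..., lists and objects as JSON in quotes. servo_tool: Moves the arm, as the interface text tells. Its arguments: {"type":"object","properties":{"moves":{"type":"array"},"fingers":{"type":"number"},"force":{"type":"number"}},"required":["moves"]}

```bash
ls; mkdir -p pics
python3 - <<'E'
from bench import telemetry, optics, job, finder
import cv2, numpy as np, pickle
S={}
for c in ["scene","side","wrist"]:
    s=optics.snapshot(c); S[c]=s; cv2.imwrite(f"pics/{c}0.png",s["color"])
    print(c,np.round(s["K"],1).tolist(),np.round(s["dist_coeffs"],3),np.round(-s["R"].T@s["t"],3),np.round(s["R"][2],2))
    for n in ["tray","straight_cover","corner_cover_a","stand","mug","bowl","jar"]:
        for r in finder.find_in(n,c)[:4]: print(" ",n,round(r["p"],2),np.round(r["position"],3))
pickle.dump(S,open("s0.pkl","wb"))
cv2.imwrite("pics/both0.png",np.hstack([cv2.resize(S[c]["color"],(400,300)) for c in ("side","wrist")]))
st=telemetry.state();print(st["time"],st["position"],np.round(st["eef_rot"],3).tolist())
E
```

```text
pics
scene [[424.5, 0.0, 276.7], [0.0, 424.5, 204.7], [0.0, 0.0, 1.0]] [-0.118  0.     0.     0.     0.   ] [1.11  0.696 1.149] [-0.36 -0.58 -0.73]
  tray 0.65 [ 0.576 -0.026  0.009]
  straight_cover 0.77 [0.637 0.371 0.058]
  corner_cover_a 0.91 [ 0.484 -0.652  0.009]
  corner_cover_a 0.89 [ 0.6   -0.302  0.013]
  corner_cover_a 0.88 [ 0.623 -0.471  0.01 ]
  corner_cover_a 0.82 [ 0.393 -0.432  0.014]
  stand 0.7 [0.657 0.327 0.207]
  mug 0.77 [ 0.407 -0.241  0.059]
  bowl 0.73 [0.75  0.193 0.023]
  jar 0.97 [ 0.763 -0.184  0.074]
side [[451.6, 0.0, 280.8], [0.0, 451.6, 214.9], [0.0, 0.0, 1.0]] [0.01 0.   0.   0.   0.  ] [ 0.007 -0.795  0.869] [ 0.47  0.54 -0.69]
  tray 0.97 [ 0.566 -0.028  0.015]
  straight_cover 0.89 [0.61  0.299 0.054]
  corner_cover_a 0.91 [0.415 0.241 0.013]
  corner_cover_a 0.87 [ 0.584 -0.321  0.009]
  corner_cover_a 0.83 [ 0.608 -0.493  0.013]
  corner_cover_a 0.61 [ 0.467 -0.667  0.005]
  stand 0.77 [0.642 0.266 0.205]
  mug 0.67 [ 0.398 -0.258  0.05 ]
  bowl 0.56 [0.76  0.222 0.032]
  jar 0.91 [ 0.728 -0.213  0.068]
  jar 0.37 [ 0.583 -0.322  0.007]
wrist [[295.8, 0.0, 274.4], [0.0, 295.8, 214.7], [0.0, 0.0, 1.0]] [-0.026  0.     0.     0.     0.   ] [0.171 0.631 0.384] [ 0.25 -0.1  -0.96]
  corner_cover_a 0.68 [0.437 0.317 0.009]
1.2 [0.24094573 0.60365593 0.22963475] [[-0.929, 0.371, -0.0], [0.371, 0.929, -0.0], [0.0, -0.0, -1.0]]
```

View pics/scene0.png

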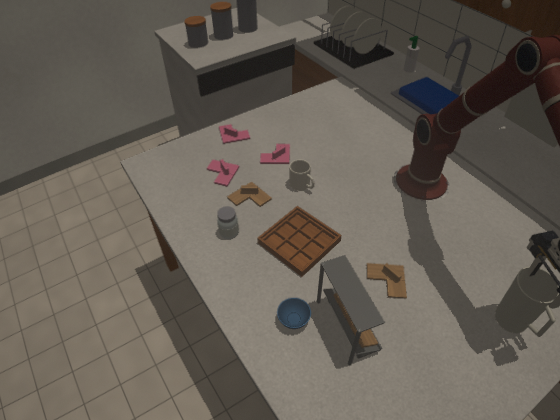

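View pics/side0.png

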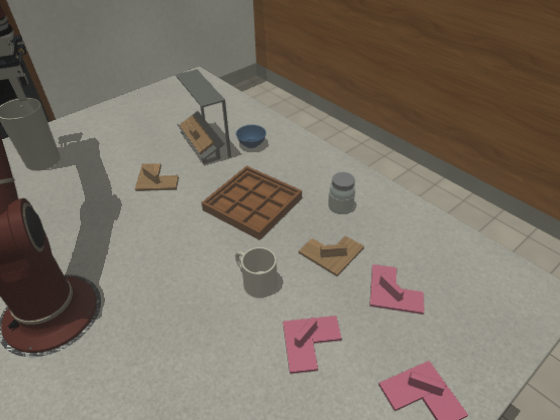

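The scene picture shows two wooden Ls, at scene (250,195) / side (332,252) and at scene (390,278) / side (157,178). The three pink Ls, at scene (233,133), (277,154) and (224,172), are the look-alikes. The straight cover shows at scene (370,338) / side (200,133), on the stand under its shelf. I'll fit models to the masks and crop both wooden Ls to confirm them.

```bash
cat > h.py <<'E'
import cv2, numpy as np
from scipy.optimize import minimize
from scipy.spatial.transform import Rotation as Ro
def proj(s,X):
    return cv2.projectPoints(np.asarray(X,float).reshape(-1,1,3),cv2.Rodrigues(s["R"])[0],s["t"],s["K"],np.array(s["dist_coeffs"],float))[0][:,0]
def box(x0,x1,y0,y1,z0,z1): return np.array([[x,y,z] for x in(x0,x1) for y in(y0,y1) for z in(z0,z1)])/1e3
q=box(-32,32,-7,7,10,42)@Ro.from_euler("z",-45,degrees=True).as_matrix().T
M={"L":[box(-44,76,-44,14,0,10),box(-44,14,-44,76,0,10),q],
   "S":[box(-29,29,-90,90,0,10),box(-7,7,-32,32,10,42)],
   "T":[box(-101,101,-101,101,0,30)]}
def render(s,m,R,t,sil=4):
    im=np.zeros((420*sil,560*sil),np.uint8)
    for b in M[m]:
        p=proj(s,b@R.T+t); h=cv2.convexHull(p.astype(np.float32))
        cv2.fillConvexPoly(im,np.round(((h+.5)*sil-.5)*16).astype(np.int32),1,shift=4)
    return im>0
def pose(v,tilt=0):
    # v=x,y,z,yaw ; tilt about own y: plate rises to own +x
    return Ro.from_euler("z",v[3]).as_matrix()@Ro.from_euler("y",-tilt).as_matrix(),np.array(v[:3])
def fit(views,m,v0,tilt=0,ign=None,free=(0,1,2,3)):
    """views: list of (snapshot,mask); returns v, IoUs"""
    up=[np.kron(k,np.ones((4,4),bool)) for _,k in views]; free=list(free); v0=np.array(v0,float)
    def full(p):
        v=v0.copy(); v[free]+=p*np.array([.01,.01,.01,.1])[free]; return v
    def ious(v):
        o=[]
        for i,((s,_),u) in enumerate(zip(views,up)):
            r=render(s,m,*pose(v,tilt)); w=slice(None) if ign is None or ign[i] is None else ~np.kron(ign[i],np.ones((4,4),bool))
            a,b=r[w],u[w]; o.append((a&b).sum()/max((a|b).sum(),1))
        return o
    n=len(free); sx=np.vstack([np.zeros(n),np.eye(n)])
    for _ in range(2):
        r=minimize(lambda p:-sum(ious(full(p))),np.zeros(n),method="Nelder-Mead",options=dict(initial_simplex=sx,xatol=.01,fatol=1e-4,maxfev=160)); v0=full(r.x)
    return v0,ious(v0)
def cand(finder,target,cam,s,xyz):
    "mask of the found thing nearest the projection of xyz"
    u=proj(s,xyz)[0]; best=None
    for r in finder.cut_out(target,cam):
        k=np.asarray(r["pixels"]); ys,xs=np.nonzero(k)
        if len(xs)<20: continue
        d=np.hypot(xs.mean()-u[0],ys.mean()-u[1])
        if d<40 and (best is None or d<best[0]): best=(d,k,r["p"])
    return None if best is None else best[1]
E
cat > m1.py <<'E'
from h import *; from bench import optics,finder; import pickle
S={c:optics.snapshot(c) for c in("scene","side")}
out={}
for n,m,t,p in [("tray","T","tray",(.57,-.027,.015)),("A","L","corner_cover_a",(.592,-.31,.01)),("B","L","corner_cover_a",(.415,.24,.01)),("S","S","straight_cover",(.625,.33,.05))]:
    ks={c:cand(finder,t,c,S[c],p) for c in S}; out[n]=ks
    print(n,{c:(None if k is None else int(k.sum())) for c,k in ks.items()})
    if n=="S": continue
    V=[(S[c],k) for c,k in ks.items() if k is not None]
    best=None
    for y in ([0.4] if m=="T" else np.arange(4)*np.pi/2+.4):
        r=fit(V,m,(p[0],p[1],0,y))
        if best is None or sum(r[1])>sum(best[1]): best=r
    print("  pose",np.round(best[0],4),"iou",np.round(best[1],3))
    for vv in V:
        r=fit([vv],m,best[0],free=(0,1,3)); print("   single",np.round(r[0],4),np.round(r[1],3))
    print("   mean BGR",[np.round(s["color"][k].mean(0)).tolist() for s,k in V])
pickle.dump((S,out),open("s1.pkl","wb"))
a=S["side"]["color"]; b=S["scene"]["color"]
cr=[cv2.resize(i[y:y+75,x:x+100],(400,300),interpolation=cv2.INTER_CUBIC) for i,x,y in((a,282,215),(a,110,140),(b,205,160),(b,330,300))]
cv2.imwrite("pics/crop1.png",np.vstack([np.hstack(cr[:2]),np.hstack(cr[2:])]))
E
time python3 m1.py
```

```text
tray {'scene': 3130, 'side': 4331}
  pose [ 0.5704 -0.0274  0.0022  0.2306] iou [0.959 0.969]
   single [ 0.5704 -0.0274  0.0022  0.2306] [0.959]
   single [ 0.5709 -0.0281  0.0022  0.2323] [0.97]
   mean BGR [[43.0, 63.0, 91.0], [59.0, 78.0, 103.0]]
A {'scene': 617, 'side': 1386}
  pose [ 0.5925 -0.3187  0.0024  0.1578] iou [0.938 0.936]
   single [ 0.5925 -0.3187  0.0024  0.1578] [0.938]
   single [ 0.5933 -0.3187  0.0024  0.153 ] [0.939]
   mean BGR [[62.0, 84.0, 105.0], [79.0, 105.0, 126.0]]
B {'scene': 927, 'side': 872}
  pose [4.1140e-01 2.5630e-01 2.1000e-03 5.6017e+00] iou [0.923 0.925]
   single [4.0980e-01 2.5720e-01 2.1000e-03 5.5957e+00] [0.931]
   single [4.1270e-01 2.5540e-01 2.1000e-03 5.5977e+00] [0.934]
   mean BGR [[60.0, 84.0, 107.0], [82.0, 106.0, 126.0]]
S {'scene': 498, 'side': 598}
real	0m35.087s
user	0m22.422s
sys	0m10.769s
```

View pics/crop1.png

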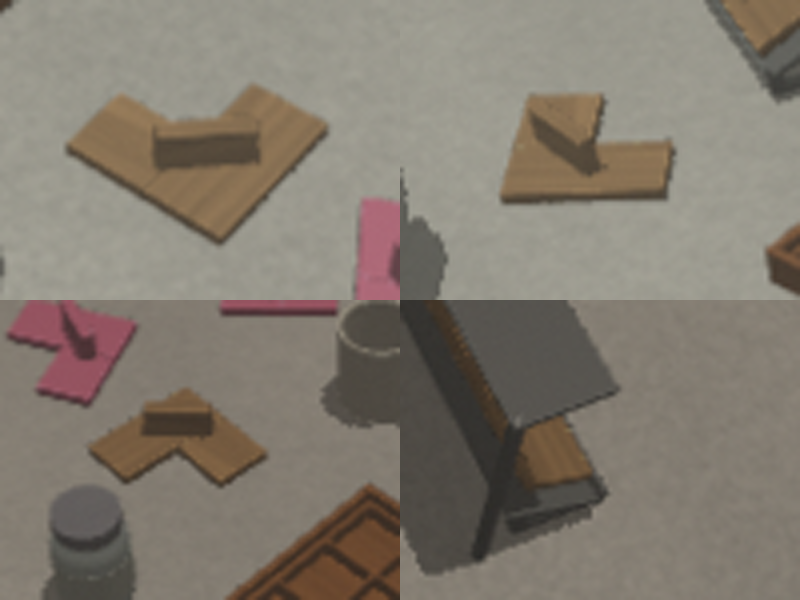

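The crop confirms that both wooden Ls are tan-coloured, which the pink ones are not. The rails match the fitted poses, and the plates fit at z≈2 mm, so flat on the counter. I'll start with the near L at (0.411,0.256).

Call:
servo_tool --moves '[{"dx": 0.0258,"dy": -0.0527,"dz": -0.0121,"rz": -0.0661},{"dx": 0.0258,"dy": -0.0527,"dz": -0.0121,"rz": -0.0661},{"dx": 0.0258,"dy": -0.0527,"dz": -0.0121,"rz": -0.0661},{"dx": 0.0258,"dy": -0.0527,"dz": -0.0121,"rz": -0.0661},{"dx": 0.0258,"dy": -0.0527,"dz": -0.0121,"rz": -0.0661},{"dx": 0.0258,"dy": -0.0527,"dz": -0.0121,"rz": -0.0661},{"dx": 0.0258,"dy": -0.0527,"dz": -0.0121,"rz": -0.0661},{"dx": 0.0258,"dy": -0.0527,"dz": -0.0121,"rz": -0.0661},{"dx": 0.0258,"dy": -0.0527,"dz": -0.0121,"rz": -0.0661},{"dx": 0.0258,"dy": -0.0527,"dz": -0.0121,"rz": -0.0661},{"dx": 0.0258,"dy": -0.0527,"dz": -0.0121,"rz": -0.0661},{}]' --fingers 60 --force 30

```text
$.moves[0]: bad value
```

Call:
servo_tool --moves '[{"dx": 0.026,"dy": -0.053,"dz": -0.012,"rx": 0,"ry": 0,"rz": -0.066},{"dx": 0.026,"dy": -0.053,"dz": -0.012,"rx": 0,"ry": 0,"rz": -0.066},{"dx": 0.026,"dy": -0.053,"dz": -0.012,"rx": 0,"ry": 0,"rz": -0.066},{"dx": 0.026,"dy": -0.053,"dz": -0.012,"rx": 0,"ry": 0,"rz": -0.066},{"dx": 0.026,"dy": -0.053,"dz": -0.012,"rx": 0,"ry": 0,"rz": -0.066},{"dx": 0.026,"dy": -0.053,"dz": -0.012,"rx": 0,"ry": 0,"rz": -0.066},{"dx": 0.026,"dy": -0.053,"dz": -0.012,"rx": 0,"ry": 0,"rz": -0.066},{"dx": 0.026,"dy": -0.053,"dz": -0.012,"rx": 0,"ry": 0,"rz": -0.066},{"dx": 0.026,"dy": -0.053,"dz": -0.012,"rx": 0,"ry": 0,"rz": -0.066},{"dx": 0.026,"dy": -0.053,"dz": -0.012,"rx": 0,"ry": 0,"rz": -0.066},{"dx": 0.026,"dy": -0.053,"dz": -0.012,"rx": 0,"ry": 0,"rz": -0.066},{"dx": 0,"dy": 0,"dz": 0,"rx": 0,"ry": 0,"rz": 0}]' --fingers 60 --force 30

```text
time: 2.9
position: [0.4147, 0.2482, 0.1502]
eef_rot: [[-0.091, 0.996, 0.001], [0.996, 0.091, -0.004], [-0.004, 0.0, -1.0]]
ft_force: [1.4, 0.0, 0.2]
opening: 0.06
grip_force: 0.0
```

```bash
cat > w.py <<'E'
import sys; from h import *; from bench import optics,finder,telemetry; import pickle
# usage: w.py name target model x y z yaw
n,t,m=sys.argv[1:4]; v=[float(a) for a in sys.argv[4:8]]
s=optics.snapshot("wrist"); k=cand(finder,t,"wrist",s,v[:3]); st=telemetry.state()
im=s["color"].copy()
if k is None: print("no mask")
else:
    print("mask",k.sum())
    for fr in ((0,1,3),(0,1,2,3)):
        r=fit([(s,k)],m,v,free=fr); print(np.round(r[0],4),np.round(r[1],3))
    c,_=cv2.findContours(k.astype(np.uint8),0,2); cv2.drawContours(im,c,-1,(0,255,0),1)
    r=fit([(s,k)],m,v,free=(0,1,3)); c,_=cv2.findContours(render(s,m,*pose(r[0]),sil=1).astype(np.uint8),0,2); cv2.drawContours(im,c,-1,(0,0,255),1)
cv2.imwrite(f"pics/{n}.png",im); pickle.dump((s,k),open(n+".pkl","wb"))
print(st["time"],np.round(st["position"],4),np.round(st["joint_pos"],2))
E
python3 w.py wb corner_cover_a L .411 .256 0.002 -.682
```

```text
mask 9944
[ 0.4115  0.258   0.002  -0.6845] [0.973]
[ 0.4116  0.2575 -0.0016 -0.6848] [0.986]
3.0 [0.4129 0.2535 0.1505] [-0.79  0.48  0.28  1.99 -0.2   0.69 -0.29]
```

View pics/wb.png

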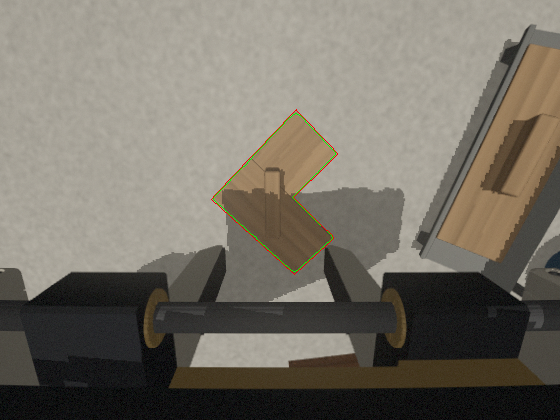

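The wrist view shows the wooden L at (275,190) with a fit of 0.986 and z≈0. Next: descend, close and lift.

Call:
servo_tool --moves '[{"dx": -0.002,"dy": 0.007,"dz": -0.06,"rx": 0,"ry": 0,"rz": 0.006},{"dx": 0,"dy": 0,"dz": -0.06,"rx": 0,"ry": 0,"rz": 0},{"dx": 0,"dy": 0,"dz": -0.06,"rx": 0,"ry": 0,"rz": 0},{"dx": 0,"dy": 0,"dz": -0.031,"rx": 0,"ry": 0,"rz": 0},{"dx": 0,"dy": 0,"dz": 0,"rx": 0,"ry": 0,"rz": 0},{"dx": 0,"dy": 0,"dz": 0,"rx": 0,"ry": 0,"rz": 0}]'

```text
time: 3.6
position: [0.4109, 0.26, 0.0236]
eef_rot: [[-0.114, 0.993, -0.0], [0.993, 0.114, 0.001], [0.001, -0.0, -1.0]]
ft_force: [-0.4, 0.5, 0.2]
opening: 0.0601
grip_force: 0.0
```

Call:
servo_tool --moves '[{"dx": 0,"dy": 0,"dz": 0,"rx": 0,"ry": 0,"rz": 0},{"dx": 0,"dy": 0,"dz": 0,"rx": 0,"ry": 0,"rz": 0},{"dx": 0,"dy": 0,"dz": 0,"rx": 0,"ry": 0,"rz": 0},{"dx": 0,"dy": 0,"dz": 0,"rx": 0,"ry": 0,"rz": 0},{"dx": 0,"dy": 0,"dz": 0,"rx": 0,"ry": 0,"rz": 0},{"dx": 0,"dy": 0,"dz": 0,"rx": 0,"ry": 0,"rz": 0}]' --fingers 0 --force 30

```text
time: 4.2
position: [0.4114, 0.2581, 0.0239]
eef_rot: [[-0.111, 0.994, 0.0], [0.994, 0.111, 0.0], [0.0, 0.0, -1.0]]
ft_force: [-0.0, 0.4, 0.3]
opening: 0.0165
grip_force: 0.0
```

Call:
servo_tool --moves '[{"dx": 0,"dy": 0,"dz": 0,"rx": 0,"ry": 0,"rz": 0},{"dx": 0,"dy": 0,"dz": 0,"rx": 0,"ry": 0,"rz": 0},{"dx": 0,"dy": 0,"dz": 0.04,"rx": 0,"ry": 0,"rz": 0},{"dx": 0,"dy": 0,"dz": 0.06,"rx": 0,"ry": 0,"rz": 0},{"dx": 0,"dy": 0,"dz": 0.06,"rx": 0,"ry": 0,"rz": 0},{"dx": 0,"dy": 0,"dz": 0.05,"rx": 0,"ry": 0,"rz": 0}]'

```text
time: 4.8
position: [0.4112, 0.2579, 0.1513]
eef_rot: [[-0.111, 0.994, 0.0], [0.994, 0.111, 0.0], [0.0, 0.0, -1.0]]
ft_force: [0.7, 0.7, -1.4]
opening: 0.0137
grip_force: 30.0
```

Call:
servo_tool --moves '[{"dx": 0.017,"dy": -0.042,"dz": 0,"rx": 0,"ry": 0,"rz": -0.044},{"dx": 0.017,"dy": -0.042,"dz": 0,"rx": 0,"ry": 0,"rz": -0.044},{"dx": 0.017,"dy": -0.042,"dz": 0,"rx": 0,"ry": 0,"rz": -0.044},{"dx": 0.017,"dy": -0.042,"dz": 0,"rx": 0,"ry": 0,"rz": -0.044},{"dx": 0.017,"dy": -0.042,"dz": 0,"rx": 0,"ry": 0,"rz": -0.044},{"dx": 0.017,"dy": -0.042,"dz": 0,"rx": 0,"ry": 0,"rz": -0.044},{"dx": 0.017,"dy": -0.042,"dz": 0,"rx": 0,"ry": 0,"rz": -0.044},{"dx": 0.017,"dy": -0.042,"dz": 0,"rx": 0,"ry": 0,"rz": -0.044},{"dx": 0.017,"dy": -0.042,"dz": 0,"rx": 0,"ry": 0,"rz": -0.044},{"dx": 0.02,"dy": -0.041,"dz": 0,"rx": 0,"ry": 0,"rz": -0.048},{"dx": 0,"dy": 0,"dz": 0,"rx": 0,"ry": 0,"rz": 0},{"dx": 0,"dy": 0,"dz": 0,"rx": 0,"ry": 0,"rz": 0}]'

```text
time: 6.0
position: [0.5146, 0.0064, 0.1494]
eef_rot: [[0.528, 0.849, -0.002], [0.849, -0.528, 0.0], [-0.001, -0.001, -1.0]]
ft_force: [0.2, 0.7, -0.6]
opening: 0.0137
grip_force: 30.0
```

```bash
cat > w2.py <<'E'
import sys,os; from h import *; from bench import optics,finder,telemetry; import pickle
# held L and tray in one wrist picture: w2.py name  [L guess offset via state]
n=sys.argv[1]; s=optics.snapshot("wrist"); st=telemetry.state(); p=st["position"]; y=st["eef_rot"][:,1]; th=np.arctan2(y[1],y[0])
print(st["time"],np.round(p,4),"tool yaw",round(th,4),"open",st["opening"],"grip",st["grip_force"])
k=cand(finder,"corner_cover_a","wrist",s,[p[0],p[1],p[2]-.02]); kt=cand(finder,"tray","wrist",s,[.57,-.028,.02])
im=s["color"].copy()
if k is not None:
    for e in (-np.pi/4,3*np.pi/4):
        r=fit([(s,k)],"L",(p[0],p[1],p[2]-.0237,th+e),free=(0,1,3)); print("L",np.round(r[0],4),np.round(r[1],3),k.sum())
if kt is not None: print("tray mask",kt.sum()); c,_=cv2.findContours(kt.astype(np.uint8),0,2); cv2.drawContours(im,c,-1,(0,255,0),1)
c,_=cv2.findContours(render(s,"T",*pose((.5706,-.0277,0,.2306)),sil=1).astype(np.uint8),0,2); cv2.drawContours(im,c,-1,(0,0,255),1)
cv2.imwrite(f"pics/{n}.png",im); pickle.dump((s,k,kt),open(n+".pkl","wb"))
E
python3 w2.py wt1
```

```text
6.05 [0.5143 0.0075 0.1494] tool yaw -0.5538 open 0.013868319180221113 grip 29.984681010246277
```

View pics/wt1.png

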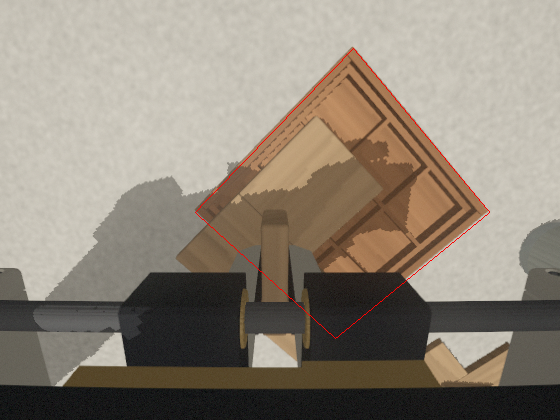

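The tray outline from the two fixed views matches the rim here, with corners at (352,48), (489,212) and (196,211). I'll lower the L.

Call:
servo_tool --moves '[{"dx": 0.001,"dy": -0.001,"dz": -0.05,"rx": 0,"ry": 0,"rz": 0},{"dx": 0,"dy": 0,"dz": -0.05,"rx": 0,"ry": 0,"rz": 0},{"dx": 0,"dy": 0,"dz": -0.03,"rx": 0,"ry": 0,"rz": 0},{"dx": 0,"dy": 0,"dz": -0.015,"rx": 0,"ry": 0,"rz": 0},{"dx": 0,"dy": 0,"dz": -0.012,"rx": 0,"ry": 0,"rz": 0},{"dx": 0,"dy": 0,"dz": -0.01,"rx": 0,"ry": 0,"rz": 0},{"dx": 0,"dy": 0,"dz": -0.006,"rx": 0,"ry": 0,"rz": 0},{"dx": 0,"dy": 0,"dz": 0,"rx": 0,"ry": 0,"rz": 0},{"dx": 0,"dy": 0,"dz": 0,"rx": 0,"ry": 0,"rz": 0},{"dx": 0,"dy": 0,"dz": 0,"rx": 0,"ry": 0,"rz": 0}]'

```text
time: 7.15
position: [0.5161, 0.006, 0.0465]
eef_rot: [[0.527, 0.85, 0.001], [0.85, -0.527, 0.0], [0.001, 0.001, -1.0]]
ft_force: [0.1, -0.7, -0.8]
opening: 0.0139
grip_force: 30.0
```

Call:
servo_tool --moves '[{"dx": -0.002,"dy": 0.001,"dz": -0.004,"rx": 0,"ry": 0,"rz": 0},{"dx": 0,"dy": 0,"dz": 0,"rx": 0,"ry": 0,"rz": 0},{"dx": 0,"dy": 0,"dz": 0,"rx": 0,"ry": 0,"rz": 0},{"dx": 0,"dy": 0,"dz": 0,"rx": 0,"ry": 0,"rz": 0}]'

```text
time: 7.55
position: [0.515, 0.0067, 0.0439]
eef_rot: [[0.527, 0.85, 0.001], [0.85, -0.527, 0.0], [0.001, 0.001, -1.0]]
ft_force: [0.2, 0.1, 1.2]
opening: 0.0139
grip_force: 30.0
```

Call:
servo_tool --moves '[{"dx": 0,"dy": 0,"dz": 0,"rx": 0,"ry": 0,"rz": 0},{"dx": 0,"dy": 0,"dz": 0,"rx": 0,"ry": 0,"rz": 0},{"dx": 0,"dy": 0,"dz": 0.03,"rx": 0,"ry": 0,"rz": 0},{"dx": 0,"dy": 0,"dz": 0.06,"rx": 0,"ry": 0,"rz": 0},{"dx": 0,"dy": 0,"dz": 0.06,"rx": 0,"ry": 0,"rz": 0},{"dx": 0,"dy": 0,"dz": 0.04,"rx": 0,"ry": 0,"rz": 0}]' --fingers 40

```text
time: 8.15
position: [0.5149, 0.0065, 0.1596]
eef_rot: [[0.527, 0.85, 0.002], [0.85, -0.527, 0.0], [0.001, 0.001, -1.0]]
ft_force: [0.9, -1.5, -0.3]
opening: 0.0401
grip_force: 0.0
```

Call:
servo_tool --moves '[{"dx": 0.011,"dy": -0.045,"dz": 0,"rx": 0,"ry": 0,"rz": -0.0915},{"dx": 0.011,"dy": -0.045,"dz": 0,"rx": 0,"ry": 0,"rz": -0.0915},{"dx": 0.011,"dy": -0.045,"dz": 0,"rx": 0,"ry": 0,"rz": -0.0915},{"dx": 0.011,"dy": -0.045,"dz": 0,"rx": 0,"ry": 0,"rz": -0.0915},{"dx": 0.011,"dy": -0.045,"dz": 0,"rx": 0,"ry": 0,"rz": -0.0915},{"dx": 0.011,"dy": -0.045,"dz": 0,"rx": 0,"ry": 0,"rz": -0.0915},{"dx": 0.011,"dy": -0.045,"dz": 0,"rx": 0,"ry": 0,"rz": -0.0915},{"dx": 0.011,"dy": -0.045,"dz": 0,"rx": 0,"ry": 0,"rz": -0.0915},{"dx": 0.011,"dy": -0.045,"dz": 0,"rx": 0,"ry": 0,"rz": -0.0915},{"dx": 0.011,"dy": -0.045,"dz": 0,"rx": 0,"ry": 0,"rz": -0.0915},{"dx": 0.011,"dy": -0.045,"dz": 0,"rx": 0,"ry": 0,"rz": -0.0915},{"dx": 0.008,"dy": -0.0475,"dz": 0,"rx": 0,"ry": 0,"rz": -0.0895}]' --fingers 60

```text
time: 9.35
position: [0.5922, -0.319, 0.1569]
eef_rot: [[0.806, -0.591, -0.001], [-0.591, -0.806, 0.001], [-0.001, -0.001, -1.0]]
ft_force: [-0.4, -0.3, -0.3]
opening: 0.0598
grip_force: 0.0
```

Call:
servo_tool --moves '[{"dx": 0,"dy": 0,"dz": 0,"rx": 0,"ry": 0,"rz": 0},{"dx": 0,"dy": 0,"dz": 0,"rx": 0,"ry": 0,"rz": 0},{"dx": 0,"dy": 0,"dz": 0,"rx": 0,"ry": 0,"rz": 0}]'

```text
time: 9.65
position: [0.5921, -0.3171, 0.1571]
eef_rot: [[0.81, -0.586, -0.0], [-0.586, -0.81, 0.002], [-0.002, -0.002, -1.0]]
ft_force: [1.1, 0.6, 0.1]
opening: 0.0598
grip_force: 0.0
```

```bash
python3 w.py wa corner_cover_a L .592 -.319 0.0 .157; python3 -c "
import numpy as np
from bench import telemetry as t;s=t.state();print(s['time'],s['position'],np.arctan2(s['eef_rot'][1,1],s['eef_rot'][0,1]))"
```

```text
mask 9265
[ 0.5946 -0.3168  0.      0.1454] [0.973]
[ 0.5939 -0.3164 -0.003   0.1441] [0.981]
9.75 [ 0.5924 -0.317   0.1575] [ 0.03  0.86  0.86  1.46 -0.69  1.14 -1.19]
9.75 [ 0.59238913 -0.31702827  0.15753062] -2.1964920348280854
```

Call:
servo_tool --moves '[{"dx": 0.002,"dy": 0,"dz": -0.06,"rx": 0,"ry": 0,"rz": -0.008},{"dx": 0,"dy": 0,"dz": -0.06,"rx": 0,"ry": 0,"rz": 0},{"dx": 0,"dy": 0,"dz": -0.06,"rx": 0,"ry": 0,"rz": 0},{"dx": 0,"dy": 0,"dz": -0.043,"rx": 0,"ry": 0,"rz": 0},{"dx": 0,"dy": 0,"dz": 0,"rx": 0,"ry": 0,"rz": 0},{"dx": 0,"dy": 0,"dz": 0,"rx": 0,"ry": 0,"rz": 0},{"dx": 0,"dy": 0,"dz": 0,"rx": 0,"ry": 0,"rz": 0}]'

```text
time: 10.45
position: [0.5935, -0.3181, 0.0242]
eef_rot: [[0.803, -0.596, 0.0], [-0.596, -0.803, 0.0], [0.0, -0.001, -1.0]]
ft_force: [0.3, -0.3, -0.2]
opening: 0.0599
grip_force: 0.0
```

Call:
servo_tool --moves '[{"dx": 0,"dy": 0,"dz": 0,"rx": 0,"ry": 0,"rz": 0},{"dx": 0,"dy": 0,"dz": 0,"rx": 0,"ry": 0,"rz": 0},{"dx": 0,"dy": 0,"dz": 0,"rx": 0,"ry": 0,"rz": 0},{"dx": 0,"dy": 0,"dz": 0,"rx": 0,"ry": 0,"rz": 0},{"dx": 0,"dy": 0,"dz": 0,"rx": 0,"ry": 0,"rz": 0},{"dx": 0,"dy": 0,"dz": 0,"rx": 0,"ry": 0,"rz": 0},{"dx": 0,"dy": 0,"dz": 0,"rx": 0,"ry": 0,"rz": 0},{"dx": 0,"dy": 0,"dz": 0,"rx": 0,"ry": 0,"rz": 0}]' --fingers 0

```text
time: 11.25
position: [0.5933, -0.3186, 0.0238]
eef_rot: [[0.802, -0.597, 0.0], [-0.597, -0.802, 0.0], [0.0, -0.0, -1.0]]
ft_force: [-0.7, 0.1, 0.0]
opening: 0.0136
grip_force: 30.0
```

Call:
servo_tool --moves '[{"dx": 0,"dy": 0,"dz": 0.04,"rx": 0,"ry": 0,"rz": 0},{"dx": 0,"dy": 0,"dz": 0.06,"rx": 0,"ry": 0,"rz": 0},{"dx": 0,"dy": 0,"dz": 0.06,"rx": 0,"ry": 0,"rz": 0},{"dx": 0,"dy": 0,"dz": 0.05,"rx": 0,"ry": 0,"rz": 0}]'

```text
time: 11.65
position: [0.593, -0.3193, 0.1516]
eef_rot: [[0.802, -0.598, 0.0], [-0.598, -0.802, -0.001], [0.001, 0.001, -1.0]]
ft_force: [0.0, -0.1, -0.6]
opening: 0.0135
grip_force: 30.0
```

Call:
servo_tool --moves '[{"dx": -0.004,"dy": 0.033,"dz": 0,"rx": 0,"ry": 0,"rz": 0.092},{"dx": -0.004,"dy": 0.033,"dz": 0,"rx": 0,"ry": 0,"rz": 0.092},{"dx": -0.004,"dy": 0.033,"dz": 0,"rx": 0,"ry": 0,"rz": 0.092},{"dx": -0.004,"dy": 0.033,"dz": 0,"rx": 0,"ry": 0,"rz": 0.092},{"dx": -0.004,"dy": 0.033,"dz": 0,"rx": 0,"ry": 0,"rz": 0.092},{"dx": -0.004,"dy": 0.033,"dz": 0,"rx": 0,"ry": 0,"rz": 0.092},{"dx": -0.004,"dy": 0.033,"dz": 0,"rx": 0,"ry": 0,"rz": 0.092},{"dx": -0.003,"dy": 0.034,"dz": 0,"rx": 0,"ry": 0,"rz": 0.092},{"dx": -0.003,"dy": 0.034,"dz": 0,"rx": 0,"ry": 0,"rz": 0.092},{"dx": -0.003,"dy": 0.035,"dz": 0,"rx": 0,"ry": 0,"rz": 0.092},{"dx": -0.003,"dy": 0.035,"dz": 0,"rx": 0,"ry": 0,"rz": 0.092},{"dx": -0.003,"dy": 0.035,"dz": 0,"rx": 0,"ry": 0,"rz": 0.092}]'

```text
time: 12.85
position: [0.5668, -0.0759, 0.1498]
eef_rot: [[0.523, 0.853, -0.0], [0.853, -0.523, -0.0], [-0.001, -0.0, -1.0]]
ft_force: [0.5, -0.3, -0.0]
opening: 0.0136
grip_force: 30.0
```

Call:
servo_tool --moves '[{"dx": 0,"dy": 0,"dz": 0,"rx": 0,"ry": 0,"rz": 0},{"dx": 0,"dy": 0,"dz": 0,"rx": 0,"ry": 0,"rz": 0},{"dx": 0,"dy": 0,"dz": 0,"rx": 0,"ry": 0,"rz": 0}]'

```text
time: 13.15
position: [0.5673, -0.0787, 0.15]
eef_rot: [[0.531, 0.848, 0.0], [0.848, -0.531, -0.002], [-0.001, 0.001, -1.0]]
ft_force: [0.2, -0.8, -1.2]
opening: 0.0139
grip_force: 30.0
```

Run:
```python
from h import *; from bench import optics,telemetry; import pickle
s=optics.snapshot("wrist"); st=telemetry.state(); p=st["position"]; y=st["eef_rot"][:,1]; th=np.arctan2(y[1],y[0])
print(st["time"],np.round(p,4),round(th,4))
im=s["color"].copy()
for m,v,c in (("T",(.5706,-.0277,0,.2306),(0,0,255)),("L",(.5149,.0068,.02,.2306-np.pi/2),(255,0,0)),("L",(p[0],p[1],p[2]-.0238,th+3*np.pi/4),(0,255,0))):
    k,_=cv2.findContours(render(s,m,*pose(v),sil=1).astype(np.uint8),0,2); cv2.drawContours(im,k,-1,c,1)
cv2.imwrite("pics/wt2.png",im); pickle.dump(s,open("wt2.pkl","wb"))
```

```text
13.2 [ 0.5672 -0.0786  0.1499] -0.5592
```

View pics/wt2.png

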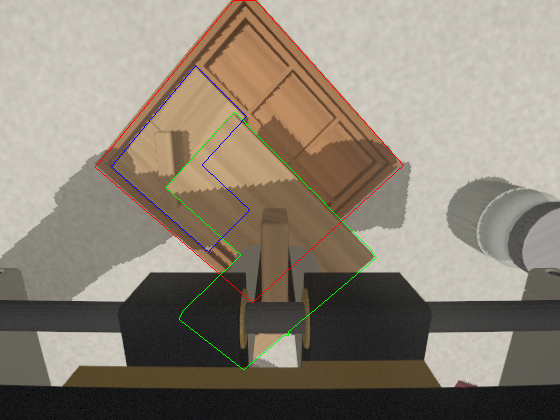

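Tray, seated L (165,150) and held L outlines all match. I'll correct by 2 mm and lower.

Call:
servo_tool --moves '[{"dx": 0,"dy": 0.0035,"dz": -0.05,"rx": 0,"ry": 0,"rz": 0.0025},{"dx": 0,"dy": 0,"dz": -0.05,"rx": 0,"ry": 0,"rz": 0},{"dx": 0,"dy": 0,"dz": -0.03,"rx": 0,"ry": 0,"rz": 0},{"dx": 0,"dy": 0,"dz": -0.01,"rx": 0,"ry": 0,"rz": 0},{"dx": 0,"dy": 0,"dz": 0,"rx": 0,"ry": 0,"rz": 0},{"dx": 0,"dy": 0,"dz": 0,"rx": 0,"ry": 0,"rz": 0},{"dx": 0,"dy": 0,"dz": 0,"rx": 0,"ry": 0,"rz": 0},{"dx": 0,"dy": 0,"dz": 0,"rx": 0,"ry": 0,"rz": 0}]'

```text
time: 14.0
position: [0.568, -0.0745, 0.0668]
eef_rot: [[0.524, 0.852, 0.002], [0.852, -0.524, -0.0], [0.001, 0.002, -1.0]]
ft_force: [1.0, -0.0, -0.8]
opening: 0.0141
grip_force: 30.0
```

Call:
servo_tool --moves '[{"dx": -0.0015,"dy": -0.0025,"dz": -0.005,"rx": 0,"ry": 0,"rz": -0.0025},{"dx": 0,"dy": 0,"dz": -0.008,"rx": 0,"ry": 0,"rz": 0},{"dx": 0,"dy": 0,"dz": -0.008,"rx": 0,"ry": 0,"rz": 0},{"dx": 0,"dy": 0,"dz": -0.008,"rx": 0,"ry": 0,"rz": 0},{"dx": 0,"dy": 0,"dz": -0.007,"rx": 0,"ry": 0,"rz": 0},{"dx": 0,"dy": 0,"dz": 0,"rx": 0,"ry": 0,"rz": 0},{"dx": 0,"dy": 0,"dz": 0,"rx": 0,"ry": 0,"rz": 0},{"dx": 0,"dy": 0,"dz": 0,"rx": 0,"ry": 0,"rz": 0}]'

```text
time: 14.8
position: [0.5664, -0.0758, 0.044]
eef_rot: [[0.527, 0.85, -0.0], [0.85, -0.527, 0.0], [-0.0, -0.0, -1.0]]
ft_force: [-0.3, -0.5, -0.3]
opening: 0.0138
grip_force: 30.0
```

Call:
servo_tool --moves '[{"dx": 0,"dy": 0,"dz": 0,"rx": 0,"ry": 0,"rz": 0},{"dx": 0,"dy": 0,"dz": 0,"rx": 0,"ry": 0,"rz": 0},{"dx": 0,"dy": 0,"dz": 0.03,"rx": 0,"ry": 0,"rz": 0},{"dx": 0,"dy": 0,"dz": 0.06,"rx": 0,"ry": 0,"rz": 0},{"dx": 0,"dy": 0,"dz": 0.06,"rx": 0,"ry": 0,"rz": 0},{"dx": 0,"dy": 0,"dz": 0.06,"rx": 0,"ry": 0,"rz": 0},{"dx": 0,"dy": 0,"dz": 0.04,"rx": 0,"ry": 0,"rz": 0},{"dx": 0,"dy": 0,"dz": 0.0,"rx": 0,"ry": 0,"rz": 0}]' --fingers 40

```text
time: 15.6
position: [0.5688, -0.0767, 0.1982]
eef_rot: [[0.527, 0.85, 0.009], [0.85, -0.527, -0.001], [0.004, 0.008, -1.0]]
ft_force: [0.7, -1.0, -0.7]
opening: 0.0402
grip_force: 0.0
```

Run:
```python
from h import *; import pickle
S,out=pickle.load(open("s1.pkl","rb")); T=np.radians(25)
s,_=pickle.load(open("wb.pkl","rb"))
# wood colour mask on right part of wb (hue), straight cover is cut at image border
h=cv2.cvtColor(s["color"],cv2.COLOR_BGR2HSV); k=(h[...,1]>80)&(h[...,0]<22)&(h[...,2]>60); k[:, :400]=0; k[290:]=0
k=cv2.morphologyEx(k.astype(np.uint8),cv2.MORPH_CLOSE,np.ones((9,9)))>0
n,l,st,_=cv2.connectedComponentsWithStats(k.astype(np.uint8)); k=l==1+st[1:,4].argmax(); print(k.sum())
ign=np.zeros_like(k); ign[290:]=1
V=[(S["side"],out["S"]["side"]),(s,k)]
for y in (-.2,.0,.2,.4):
    r=fit(V,"S",(.61,.31,.035,y),tilt=T,ign=[None,ign]); print(np.round(r[0],4),np.round(r[1],3))
```

```text
14126
[ 0.6237  0.32    0.0394 -0.2287] [0.899 0.983]
[ 0.6236  0.32    0.0394 -0.2293] [0.899 0.983]
[ 0.6239  0.32    0.039  -0.2233] [0.897 0.984]
[ 0.6241  0.3199  0.0389 -0.225 ] [0.896 0.985]
```

The two views agree: straight cover at (0.624,0.320), underside centre z 39 mm, yaw −0.227. I'll pinch the rail lengthwise, because the 188 mm body would hit the shelf if it lay across the slope. Now moving to a tilted view pose.

Call:
servo_tool --moves '[{"dx": -0.004,"dy": 0.053,"dz": 0.003,"rx": 0,"ry": 0,"rz": 0.098},{"dx": -0.004,"dy": 0.053,"dz": 0.003,"rx": 0,"ry": 0,"rz": 0.098},{"dx": -0.004,"dy": 0.053,"dz": 0.003,"rx": 0,"ry": 0,"rz": 0.098},{"dx": -0.004,"dy": 0.053,"dz": 0.003,"rx": 0,"ry": 0,"rz": 0.098},{"dx": -0.004,"dy": 0.053,"dz": 0.003,"rx": 0,"ry": 0,"rz": 0.098},{"dx": -0.004,"dy": 0.053,"dz": 0.003,"rx": 0,"ry": 0,"rz": 0.098},{"dx": -0.004,"dy": 0.053,"dz": 0.003,"rx": 0,"ry": 0,"rz": 0.098},{"dx": -0.004,"dy": 0.053,"dz": 0.003,"rx": 0,"ry": 0,"rz": 0.098},{"dx": -0.004,"dy": 0.053,"dz": 0.004,"rx": 0,"ry": 0,"rz": 0.098},{"dx": -0.004,"dy": 0.053,"dz": 0.004,"rx": 0,"ry": 0,"rz": 0.098},{"dx": -0.004,"dy": 0.053,"dz": 0.004,"rx": 0,"ry": 0,"rz": 0.098},{"dx": -0.004,"dy": 0.053,"dz": 0.004,"rx": 0,"ry": 0,"rz": 0.098}]' --fingers 90

```text
time: 16.8
position: [0.5368, 0.3066, 0.217]
eef_rot: [[-0.937, 0.348, -0.002], [0.348, 0.937, -0.001], [0.002, -0.002, -1.0]]
ft_force: [0.1, 0.8, -0.2]
opening: 0.0897
grip_force: 0.0
```

Call:
servo_tool --moves '[{"dx": 0,"dy": 0.055,"dz": 0.004,"rx": 0,"ry": 0,"rz": 0.091},{"dx": 0,"dy": 0,"dz": 0,"rx": -0.0165,"ry": -0.071,"rz": 0},{"dx": 0,"dy": 0,"dz": 0,"rx": -0.0165,"ry": -0.071,"rz": 0},{"dx": 0,"dy": 0,"dz": 0,"rx": -0.0165,"ry": -0.071,"rz": 0},{"dx": 0,"dy": 0,"dz": 0,"rx": -0.0165,"ry": -0.071,"rz": 0},{"dx": 0,"dy": 0,"dz": 0,"rx": 0,"ry": 0,"rz": 0},{"dx": 0,"dy": 0,"dz": 0,"rx": 0,"ry": 0,"rz": 0},{"dx": 0,"dy": 0,"dz": 0,"rx": 0,"ry": 0,"rz": 0}]'

```text
time: 17.6
position: [0.5393, 0.3375, 0.2209]
eef_rot: [[-0.883, 0.226, 0.412], [0.205, 0.974, -0.097], [-0.423, -0.001, -0.906]]
ft_force: [0.3, -0.1, 1.5]
opening: 0.0897
grip_force: 0.0
```

```bash
cat > ws.py <<'E'
from h import *; from bench import optics,finder,telemetry; import pickle
T=np.radians(25); S,out=pickle.load(open("s1.pkl","rb"))
sc=S["scene"]
for uv in ((347,258),(385,322),(358.3,331.2)):
    d=cv2.undistortPoints(np.array([[uv]],float),sc["K"],np.array(sc["dist_coeffs"],float))[0,0]; d=sc["R"].T@np.r_[d,1]; c=-sc["R"].T@sc["t"]; X=c+d*(.206-c[2])/d[2]
    q=X-np.array([.6237,.32,0]); print("shelf corner",np.round(X,3),"rel cover in stand axes",np.round(Ro.from_euler("z",.227).as_matrix()@q,3))
s=optics.snapshot("wrist"); st=telemetry.state(); p=st["position"]; E=st["eef_rot"]
print(st["time"],np.round(p,4),np.round(E,3).tolist(),np.round(st["joint_pos"],2))
k=cand(finder,"straight_cover","wrist",s,[.617,.321,.06]); im=s["color"].copy()
if k is None: print("none")
else:
    r=fit([(s,k)],"S",(.6237,.32,.0394,-.2285),tilt=T); print("wrist",np.round(r[0],4),np.round(r[1],3))
    r=fit([(s,k),(S["side"],out["S"]["side"])],"S",(.6237,.32,.0394,-.2285),tilt=T); print("wrist+side",np.round(r[0],4),np.round(r[1],3))
    c,_=cv2.findContours(render(s,"S",*pose(r[0],T),sil=1).astype(np.uint8),0,2); cv2.drawContours(im,c,-1,(0,0,255),1)
cv2.imwrite("pics/ws1.png",im); pickle.dump((s,k),open("ws1.pkl","wb"))
E
python3 ws.py
```

```text
shelf corner [0.589 0.223 0.206] rel cover in stand axes [-0.012 -0.103  0.206]
shelf corner [0.635 0.425 0.206] rel cover in stand axes [-0.013  0.105  0.206]
shelf corner [0.705 0.406 0.206] rel cover in stand axes [0.059 0.102 0.206]
17.65 [0.5396 0.3373 0.221 ] [[-0.882, 0.227, 0.412], [0.205, 0.974, -0.097], [-0.424, -0.001, -0.906]] [-0.92  0.51  0.23  1.77  0.4   0.66  0.32]
wrist [ 0.6231  0.32    0.0381 -0.2238] [0.981]
wrist+side [ 0.6236  0.32    0.0381 -0.2218] [0.978 0.891]
```

View pics/ws1.png

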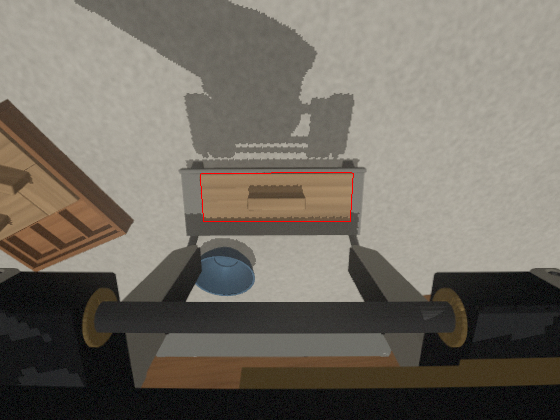

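The wrist fit confirms the straight cover at (277,197): (0.6235, 0.320, 0.038). The shelf's near edge is 12 mm robot-side of the cover centre, so I'll lean the tool to 33° for clearance.

Call:
servo_tool --moves '[{"dx": 0,"dy": 0,"dz": 0,"rx": -0.0105,"ry": -0.0455,"rz": 0.002},{"dx": 0,"dy": 0,"dz": 0,"rx": -0.0105,"ry": -0.0455,"rz": 0.002},{"dx": 0.0135,"dy": -0.002,"dz": -0.0385,"rx": 0,"ry": 0,"rz": 0},{"dx": 0.0135,"dy": -0.002,"dz": -0.0385,"rx": 0,"ry": 0,"rz": 0},{"dx": 0.0135,"dy": -0.002,"dz": -0.0385,"rx": 0,"ry": 0,"rz": 0},{"dx": 0.0135,"dy": -0.002,"dz": -0.0385,"rx": 0,"ry": 0,"rz": 0},{"dx": 0,"dy": 0,"dz": 0,"rx": 0,"ry": 0,"rz": 0},{"dx": 0,"dy": 0,"dz": 0,"rx": 0,"ry": 0,"rz": 0},{"dx": 0,"dy": 0,"dz": 0,"rx": 0,"ry": 0,"rz": 0}]'

```text
time: 18.6
position: [0.5709, 0.3341, 0.1297]
eef_rot: [[-0.817, 0.219, 0.534], [0.183, 0.976, -0.119], [-0.547, 0.0, -0.837]]
ft_force: [0.4, -0.1, 0.2]
opening: 0.0901
grip_force: 0.0
```

Call:
servo_tool --moves '[{"dx": 0.018,"dy": -0.005,"dz": -0.0285,"rx": 0,"ry": 0,"rz": 0},{"dx": 0.018,"dy": -0.005,"dz": -0.0285,"rx": 0,"ry": 0,"rz": 0},{"dx": 0.018,"dy": -0.005,"dz": -0.0285,"rx": 0,"ry": 0,"rz": 0},{"dx": 0.018,"dy": -0.005,"dz": -0.0285,"rx": 0,"ry": 0,"rz": 0},{"dx": 0,"dy": 0,"dz": 0,"rx": 0,"ry": 0,"rz": 0},{"dx": 0,"dy": 0,"dz": 0,"rx": 0,"ry": 0,"rz": 0},{"dx": 0,"dy": 0,"dz": 0,"rx": 0,"ry": 0,"rz": 0}]'

```text
time: 19.3
position: [0.6137, 0.3226, 0.0611]
eef_rot: [[-0.817, 0.218, 0.534], [0.182, 0.976, -0.119], [-0.547, 0.0, -0.837]]
ft_force: [-0.0, 0.6, 1.1]
opening: 0.0898
grip_force: 0.5
```

Call:
servo_tool --moves '[{"dx": 0,"dy": 0,"dz": 0,"rx": 0,"ry": 0,"rz": 0},{"dx": 0,"dy": 0,"dz": 0,"rx": 0,"ry": 0,"rz": 0},{"dx": 0,"dy": 0,"dz": 0,"rx": 0,"ry": 0,"rz": 0},{"dx": 0,"dy": 0,"dz": 0,"rx": 0,"ry": 0,"rz": 0},{"dx": 0,"dy": 0,"dz": 0,"rx": 0,"ry": 0,"rz": 0},{"dx": 0,"dy": 0,"dz": 0,"rx": 0,"ry": 0,"rz": 0}]' --fingers 50 --force 40

```text
time: 19.9
position: [0.6135, 0.3222, 0.0608]
eef_rot: [[-0.817, 0.218, 0.533], [0.182, 0.976, -0.12], [-0.547, -0.001, -0.837]]
ft_force: [-3.3, 0.4, 6.7]
opening: 0.0637
grip_force: 46.0
```

Call:
servo_tool --moves '[{"dx": -0.007,"dy": 0.0016,"dz": 0.016,"rx": 0,"ry": 0,"rz": 0},{"dx": -0.013,"dy": 0.003,"dz": 0.03,"rx": 0,"ry": 0,"rz": 0},{"dx": -0.025,"dy": 0.006,"dz": 0.041,"rx": 0,"ry": 0,"rz": 0},{"dx": -0.027,"dy": 0.006,"dz": 0.042,"rx": 0,"ry": 0,"rz": 0},{"dx": -0.027,"dy": 0.006,"dz": 0.042,"rx": 0,"ry": 0,"rz": 0},{"dx": -0.027,"dy": 0.006,"dz": 0.042,"rx": 0,"ry": 0,"rz": 0},{"dx": -0.04,"dy": 0,"dz": 0.02,"rx": 0,"ry": 0,"rz": 0},{"dx": 0,"dy": 0,"dz": 0,"rx": 0,"ry": 0,"rz": 0},{"dx": 0,"dy": 0,"dz": 0,"rx": 0,"ry": 0,"rz": 0}]'

```text
time: 20.8
position: [0.5129, 0.339, 0.1995]
eef_rot: [[-0.819, 0.217, 0.532], [0.181, 0.976, -0.12], [-0.545, -0.002, -0.838]]
ft_force: [0.1, 0.4, -1.3]
opening: 0.0638
grip_force: 45.0
```

```bash
cat > wg.py <<'E'
from h import *; from bench import optics,telemetry; import pickle,sys
# held straight cover: render expected over picture; arg = tilt of cover about tool y relative to tool (rad)
s=optics.snapshot("wrist"); st=telemetry.state(); p=st["position"]; E=st["eef_rot"]
print(st["time"],np.round(p,4),np.round(E,4).tolist(),np.round(st["joint_pos"],2))
im=s["color"].copy(); h=cv2.cvtColor(im,cv2.COLOR_BGR2HSV)
base=E@np.diag([-1,1,-1])          # cover axes if square to the tool
def draw(a,off,h0): 
    R=base@Ro.from_euler("y",a).as_matrix(); g=p-.008*E[:,2]; return R,g-R@np.array([0,off,h0])
M["P"]=M["S"][:1]
for a,c in((0.14,(0,0,255)),(float(sys.argv[2]),(0,255,0))):
    for m in("P","S"):
        k,_=cv2.findContours(render(s,m,*draw(a,0,.033),sil=1).astype(np.uint8),0,2); cv2.drawContours(im,k,-1,c,1)
for v,c in(((.5706,-.0277,0,.2306),(255,0,0)),):
    k,_=cv2.findContours(render(s,"T",*pose(v),sil=1).astype(np.uint8),0,2); cv2.drawContours(im,k,-1,c,1)
cv2.imwrite(f"pics/{sys.argv[1]}.png",im); pickle.dump((s,st),open(sys.argv[1]+".pkl","wb"))
E
python3 wg.py wg1 0.0
```

```text
20.85 [0.5135 0.3385 0.1991] [[-0.8183, 0.2184, 0.5317], [0.1814, 0.9759, -0.1217], [-0.5454, -0.0032, -0.8381]] [-1.15  0.54  0.43  1.92  0.61  0.49  0.03]
```

View pics/wg1.png

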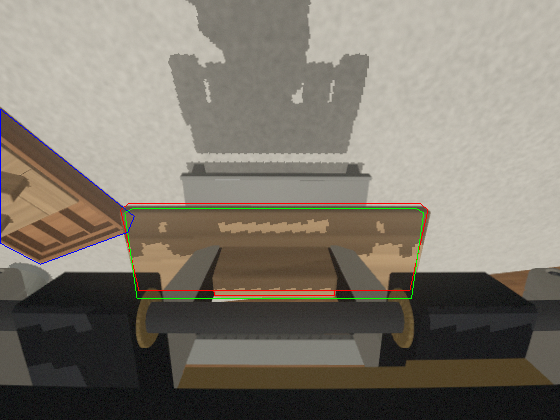

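The held cover sits centred and roughly where expected, with its front edge near row 207. I'll level it while moving clear of the stand, then go over to the tray.

Call:
servo_tool --moves '[{"dx": 0,"dy": -0.055,"dz": 0,"rx": 0.016,"ry": 0.071,"rz": 0},{"dx": 0,"dy": -0.055,"dz": 0,"rx": 0.016,"ry": 0.071,"rz": 0},{"dx": 0,"dy": -0.055,"dz": 0,"rx": 0.016,"ry": 0.071,"rz": 0},{"dx": 0,"dy": -0.055,"dz": 0,"rx": 0.016,"ry": 0.071,"rz": 0},{"dx": 0,"dy": -0.055,"dz": 0,"rx": 0,"ry": 0,"rz": 0.033},{"dx": 0,"dy": -0.055,"dz": 0,"rx": 0,"ry": 0,"rz": 0.033},{"dx": 0,"dy": -0.055,"dz": 0,"rx": 0,"ry": 0,"rz": 0.033},{"dx": 0,"dy": -0.055,"dz": 0,"rx": 0,"ry": 0,"rz": 0.033},{"dx": 0.04,"dy": -0.03,"dz": -0.01,"rx": 0,"ry": 0,"rz": 0.033},{"dx": 0.04,"dy": -0.03,"dz": -0.015,"rx": 0,"ry": 0,"rz": 0.033},{"dx": 0.04,"dy": -0.03,"dz": -0.02,"rx": 0,"ry": 0,"rz": 0.034},{"dx": 0.04,"dy": -0.03,"dz": -0.02,"rx": 0,"ry": 0,"rz": 0.034}]'

```text
time: 22.05
position: [0.6104, 0.0002, 0.1589]
eef_rot: [[-0.974, -0.178, 0.136], [-0.177, 0.984, 0.023], [-0.138, -0.001, -0.99]]
ft_force: [-0.8, 0.4, -0.9]
opening: 0.0636
grip_force: 45.0
```

Call:
servo_tool --moves '[{"dx": 0.037,"dy": -0.027,"dz": 0,"rx": 0,"ry": 0,"rz": 0.034},{"dx": 0,"dy": 0,"dz": 0,"rx": 0,"ry": 0,"rz": 0},{"dx": 0,"dy": 0,"dz": 0,"rx": 0,"ry": 0,"rz": 0},{"dx": 0,"dy": 0,"dz": 0,"rx": 0,"ry": 0,"rz": 0}]'

```text
time: 22.45
position: [0.6309, -0.0127, 0.1598]
eef_rot: [[-0.964, -0.229, 0.135], [-0.227, 0.973, 0.032], [-0.138, 0.0, -0.99]]
ft_force: [-0.8, 0.4, -1.6]
opening: 0.064
grip_force: 45.0
```

```bash
python3 wg.py wg2 0.0
cat > sd.py <<'E'
from h import *; from bench import optics,finder,telemetry; import pickle
st=telemetry.state(); p=st["position"]; E=st["eef_rot"]; S={c:optics.snapshot(c) for c in("scene","side")}
V=[]
for c in S:
    k=cand(finder,"straight_cover",c,S[c],p-[0,0,.02]); print(c,None if k is None else k.sum())
    if k is not None: V.append((S[c],k))
for tilt in (-.1,-.05,0,.05,.1):
    r=fit(V,"S",(p[0],p[1],p[2]-.025,.2306),tilt=tilt); print(tilt,np.round(r[0],4),np.round(r[1],3),round(sum(r[1]),4))
pickle.dump((S,V),open("sd.pkl","wb"))
E
python3 sd.py
```

```text
22.5 [ 0.6309 -0.0122  0.1602] [[-0.9638, -0.2297, 0.1352], [-0.2275, 0.9733, 0.0317], [-0.1389, -0.0002, -0.9903]] [ 0.14  0.61 -0.22  1.69  0.14  0.73  1.67]
scene 865
side 952
-0.1 [ 0.6279 -0.0138  0.1397  0.2406] [0.847 0.839] 1.6867
-0.05 [ 0.6286 -0.0137  0.1402  0.2373] [0.854 0.837] 1.6907
0 [ 0.6288 -0.0134  0.1404  0.2333] [0.861 0.824] 1.6843
0.05 [ 0.6297 -0.0127  0.1409  0.2303] [0.86  0.811] 1.6715
0.1 [ 0.6307 -0.012   0.1413  0.2373] [0.858 0.795] 1.6529
```

View pics/wg2.png

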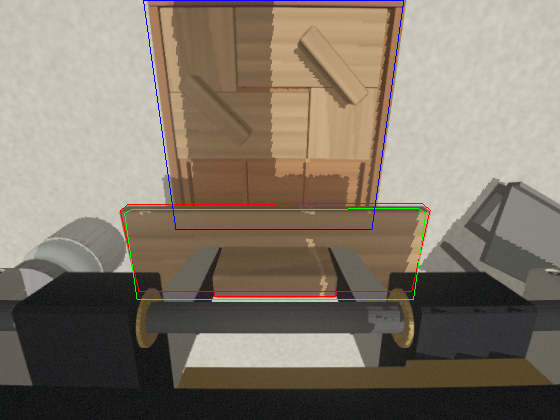

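The Ls are interlocked at (210,90) and (340,90), and the far row is free at (275,185). I'll lower to just above the rim.

Call:
servo_tool --moves '[{"dx": 0.001,"dy": -0.002,"dz": -0.05,"rx": 0,"ry": 0,"rz": 0},{"dx": 0,"dy": 0,"dz": -0.05,"rx": 0,"ry": 0,"rz": 0},{"dx": 0,"dy": 0,"dz": -0.03,"rx": 0,"ry": 0,"rz": 0},{"dx": 0,"dy": 0,"dz": -0.03,"rx": 0,"ry": 0,"rz": 0},{"dx": 0,"dy": 0,"dz": 0,"rx": 0,"ry": 0,"rz": 0},{"dx": 0,"dy": 0,"dz": 0,"rx": 0,"ry": 0,"rz": 0},{"dx": 0,"dy": 0,"dz": 0,"rx": 0,"ry": 0,"rz": 0}]'

```text
time: 23.4
position: [0.6335, -0.014, 0.0661]
eef_rot: [[-0.963, -0.229, 0.139], [-0.227, 0.973, 0.031], [-0.143, -0.002, -0.99]]
ft_force: [-0.8, 0.4, -1.1]
opening: 0.0639
grip_force: 45.0
```

```bash
python3 wg.py wg3 0.0
python3 - <<'E'
from h import *; import pickle
from bench import optics
s,_=pickle.load(open("wg3.pkl","rb")); d=optics.snapshot("side")
a=cv2.resize(s["color"][100:310,80:480],(800,420)); u=proj(d,[[.60,-.02,.03]])[0].astype(int)
c=cv2.resize(d["color"][u[1]-40:u[1]+40,u[0]-60:u[0]+60],(270,180))
a[240:420,530:800]=c; cv2.imwrite("pics/wg3c.png",a)
E
```

```text
23.45 [ 0.6334 -0.0142  0.0662] [[-0.9634, -0.2289, 0.1395], [-0.2268, 0.9735, 0.0312], [-0.1429, -0.0016, -0.9897]] [ 0.11  0.73 -0.18  1.76  0.18  0.52  1.64]
```

View pics/wg3c.png

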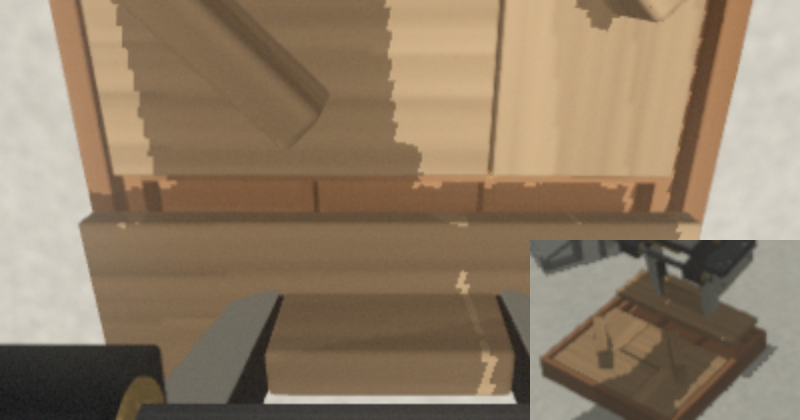

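The wrist crop shows the cover, with its front edge at row 215, just over the open row. The side inset agrees. I'll correct by about 2 mm and lower toward the rim.

Call:
servo_tool --moves '[{"dx": -0.0035,"dy": 0.0015,"dz": -0.005,"rx": 0,"ry": 0,"rz": 0},{"dx": 0,"dy": 0,"dz": -0.003,"rx": 0,"ry": 0,"rz": 0},{"dx": 0,"dy": 0,"dz": 0,"rx": 0,"ry": 0,"rz": 0},{"dx": 0,"dy": 0,"dz": 0,"rx": 0,"ry": 0,"rz": 0},{"dx": 0,"dy": 0,"dz": 0,"rx": 0,"ry": 0,"rz": 0},{"dx": 0,"dy": 0,"dz": 0,"rx": 0,"ry": 0,"rz": 0}]'

```text
time: 24.1
position: [0.6304, -0.0134, 0.0599]
eef_rot: [[-0.964, -0.229, 0.137], [-0.227, 0.973, 0.031], [-0.14, -0.001, -0.99]]
ft_force: [0.6, -0.2, -1.9]
opening: 0.0639
grip_force: 45.0
```

Call:
servo_tool --moves '[{"dx": 0.001,"dy": 0,"dz": -0.005,"rx": 0,"ry": 0,"rz": 0},{"dx": 0,"dy": 0,"dz": -0.005,"rx": 0,"ry": 0,"rz": 0},{"dx": 0,"dy": 0,"dz": -0.005,"rx": 0,"ry": 0,"rz": 0},{"dx": 0,"dy": 0,"dz": -0.005,"rx": 0,"ry": 0,"rz": 0},{"dx": 0,"dy": 0,"dz": 0,"rx": 0,"ry": 0,"rz": 0},{"dx": 0,"dy": 0,"dz": 0,"rx": 0,"ry": 0,"rz": 0},{"dx": 0,"dy": 0,"dz": 0,"rx": 0,"ry": 0,"rz": 0}]'

```text
time: 24.8
position: [0.6311, -0.0133, 0.0479]
eef_rot: [[-0.964, -0.229, 0.137], [-0.227, 0.973, 0.031], [-0.141, -0.001, -0.99]]
ft_force: [0.7, 0.1, -1.1]
opening: 0.0638
grip_force: 45.0
```

No contact force yet. I'll go the last 3 mm.

Call:
servo_tool --moves '[{"dx": 0,"dy": 0,"dz": -0.003,"rx": 0,"ry": 0,"rz": 0},{"dx": 0,"dy": 0,"dz": -0.003,"rx": 0,"ry": 0,"rz": 0},{"dx": 0,"dy": 0,"dz": 0,"rx": 0,"ry": 0,"rz": 0},{"dx": 0,"dy": 0,"dz": 0,"rx": 0,"ry": 0,"rz": 0},{"dx": 0,"dy": 0,"dz": 0,"rx": 0,"ry": 0,"rz": 0}]'

```text
time: 25.3
position: [0.631, -0.0134, 0.0443]
eef_rot: [[-0.964, -0.229, 0.137], [-0.227, 0.973, 0.031], [-0.14, -0.001, -0.99]]
ft_force: [0.2, -0.0, -0.8]
opening: 0.0636
grip_force: 45.0
```

Call:
servo_tool --moves '[{"dx": 0,"dy": 0,"dz": -0.003,"rx": 0,"ry": 0,"rz": 0},{"dx": 0,"dy": 0,"dz": 0,"rx": 0,"ry": 0,"rz": 0},{"dx": 0,"dy": 0,"dz": 0,"rx": 0,"ry": 0,"rz": 0},{"dx": 0,"dy": 0,"dz": 0,"rx": 0,"ry": 0,"rz": 0}]'

```text
time: 25.7
position: [0.6309, -0.0134, 0.0424]
eef_rot: [[-0.964, -0.229, 0.137], [-0.227, 0.973, 0.031], [-0.14, -0.001, -0.99]]
ft_force: [0.2, -0.2, -0.9]
opening: 0.0636
grip_force: 45.0
```

Call:
servo_tool --moves '[{"dx": 0,"dy": 0,"dz": -0.003,"rx": 0,"ry": 0,"rz": 0},{"dx": 0,"dy": 0,"dz": 0,"rx": 0,"ry": 0,"rz": 0},{"dx": 0,"dy": 0,"dz": 0,"rx": 0,"ry": 0,"rz": 0},{"dx": 0,"dy": 0,"dz": 0,"rx": 0,"ry": 0,"rz": 0}]'

```text
time: 26.1
position: [0.6311, -0.0134, 0.0422]
eef_rot: [[-0.964, -0.229, 0.138], [-0.226, 0.974, 0.031], [-0.141, -0.001, -0.99]]
ft_force: [-4.0, -1.6, 7.3]
opening: 0.064
grip_force: 45.2
```

Contact at 7 N. I'll release, back off along the tool axis, and check.

Call:
servo_tool --moves '[{"dx": 0,"dy": 0,"dz": 0,"rx": 0,"ry": 0,"rz": 0},{"dx": 0,"dy": 0,"dz": 0,"rx": 0,"ry": 0,"rz": 0},{"dx": 0,"dy": 0,"dz": 0,"rx": 0,"ry": 0,"rz": 0},{"dx": -0.004,"dy": -0.001,"dz": 0.03,"rx": 0,"ry": 0,"rz": 0},{"dx": -0.008,"dy": -0.002,"dz": 0.06,"rx": 0,"ry": 0,"rz": 0},{"dx": -0.05,"dy": -0.01,"dz": 0.06,"rx": 0,"ry": 0,"rz": 0},{"dx": -0.05,"dy": -0.01,"dz": 0.06,"rx": 0,"ry": 0,"rz": 0},{"dx": -0.05,"dy": -0.01,"dz": 0.06,"rx": 0,"ry": 0,"rz": 0},{"dx": -0.03,"dy": 0,"dz": 0,"rx": 0,"ry": 0,"rz": 0},{"dx": 0,"dy": 0,"dz": 0,"rx": 0,"ry": 0,"rz": 0},{"dx": 0,"dy": 0,"dz": 0,"rx": 0,"ry": 0,"rz": 0}]' --fingers 80

```text
time: 27.2
position: [0.5162, -0.033, 0.2026]
eef_rot: [[-0.964, -0.229, 0.137], [-0.227, 0.973, 0.031], [-0.141, -0.001, -0.99]]
ft_force: [0.1, -0.1, -0.4]
opening: 0.0803
grip_force: 0.0
```

Run:
```python
from h import *; from bench import optics,finder,telemetry
st=telemetry.state(); print(st["time"],np.round(st["position"],3))
w=optics.snapshot("wrist"); d=optics.snapshot("side"); tr=(.5706,-.0277,.03)
k=cand(finder,"straight_cover","wrist",w,[.63,-.014,.03]); 
if k is not None:
    for z in((0,1,3),(0,1,2,3)):
        for t in (-.06,0,.06): r=fit([(w,k)],"S",(.6303,-.0137,.02,.2306),tilt=t,free=z); print(t,np.round(r[0],4),np.round(r[1],3))
for n in("mug","bowl","jar"): print(n,[np.round(r["position"],3) for r in finder.find_in(n,"side")[:1]])
u=proj(d,tr)[0].astype(int); v=proj(w,tr)[0].astype(int); print(u,v)
a=cv2.resize(d["color"][u[1]-50:u[1]+50,u[0]-65:u[0]+65],(390,300),interpolation=cv2.INTER_CUBIC)
b=w["color"][max(v[1]-150,0):,:][:300]; b=cv2.resize(b[:, max(v[0]-200,0):][:,:400],(400,300))
cv2.imwrite("pics/fin.png",np.hstack([a,b]))
```

```text
27.2 [ 0.516 -0.033  0.203]
-0.06 [ 0.63   -0.0112  0.02    0.2312] [0.903]
0 [ 0.6304 -0.0119  0.02    0.2206] [0.906]
0.06 [ 0.6307 -0.0101  0.02    0.2318] [0.906]
-0.06 [ 0.6394 -0.006   0.002   0.2323] [0.939]
0 [ 0.6386 -0.0069  0.0057  0.2311] [0.952]
0.06 [ 0.6405 -0.0058  0.0036  0.2315] [0.952]
mug [array([ 0.397, -0.26 ,  0.054])]
bowl []
jar [array([ 0.729, -0.213,  0.067])]
[251 196] [268 223]
```

View pics/fin.png

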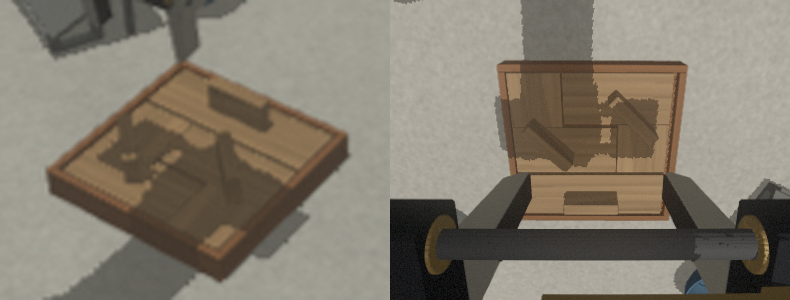

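Run:
```python
from h import *; from bench import optics,finder
S={c:optics.snapshot(c) for c in("scene","side")}; V=[]
for c in S:
    k=cand(finder,"straight_cover",c,S[c],[.63,-.014,.03]); print(c,None if k is None else k.sum())
    if k is not None: V.append((S[c],k))
for t in (-.1,-.05,0,.05,.1):
    r=fit(V,"S",(.6303,-.0137,.02,.2306),tilt=t); print(t,np.round(r[0],4),np.round(r[1],3),round(sum(r[1]),4))
for q,v in(("A",(.5673,-.076,.02,1.8014)),("B",(.5149,.0068,.02,-1.34))):
    W=[(S[c],k) for c in S for k in [cand(finder,"corner_cover_a",c,S[c],v[:3])] if k is not None]
    if W: r=fit(W,"L",v); print(q,np.round(r[0],4),np.round(r[1],3))
```

```text
scene 782
side 880
-0.1 [ 0.6292 -0.013   0.0241  0.2327] [0.874 0.872] 1.7459
-0.05 [ 0.6292 -0.0128  0.0249  0.2099] [0.884 0.863] 1.7463
0 [ 0.6294 -0.013   0.0233  0.2212] [0.897 0.849] 1.7463
0.05 [ 0.6295 -0.0132  0.0246  0.2158] [0.916 0.834] 1.7492
0.1 [ 0.6299 -0.0128  0.0251  0.2149] [0.926 0.821] 1.7473
A [ 5.8050e-01 -5.5000e-02 -3.0000e-04  1.7839e+00] [0.076 0.872]
B [ 0.5129  0.0059  0.0238 -1.3338] [0.93  0.815]
```

Everything looks flush. I'll tap the straight rail's top with closed fingers to check its height, which should be 62 mm if seated.

Call:
servo_tool --moves '[{"dx": 0.0376,"dy": 0.0063,"dz": 0,"rx": 0,"ry": 0,"rz": 0},{"dx": 0.0376,"dy": 0.0063,"dz": 0,"rx": 0,"ry": 0,"rz": 0},{"dx": 0.0376,"dy": 0.0063,"dz": 0,"rx": 0,"ry": 0,"rz": 0},{"dx": 0.0376,"dy": 0.0063,"dz": 0,"rx": 0,"ry": 0,"rz": 0},{"dx": 0.0376,"dy": 0.0063,"dz": 0,"rx": 0,"ry": 0,"rz": 0},{"dx": 0,"dy": 0,"dz": -0.05,"rx": 0,"ry": 0,"rz": 0},{"dx": 0,"dy": 0,"dz": -0.05,"rx": 0,"ry": 0,"rz": 0},{"dx": 0,"dy": 0,"dz": -0.05,"rx": 0,"ry": 0,"rz": 0},{"dx": 0,"dy": 0,"dz": -0.035,"rx": 0,"ry": 0,"rz": 0},{"dx": 0,"dy": 0,"dz": 0,"rx": 0,"ry": 0,"rz": 0},{"dx": 0,"dy": 0,"dz": 0,"rx": 0,"ry": 0,"rz": 0},{"dx": 0,"dy": 0,"dz": 0,"rx": 0,"ry": 0,"rz": 0}]' --fingers 0 --force 5

```text
time: 29.1
position: [0.6298, -0.0142, 0.0933]
eef_rot: [[-0.963, -0.229, 0.14], [-0.227, 0.973, 0.031], [-0.143, -0.002, -0.99]]
ft_force: [0.6, -0.3, -0.4]
opening: 0.0002
grip_force: 0.0
```

Call:
servo_tool --moves '[{"dx": 0,"dy": 0,"dz": -0.005,"rx": 0,"ry": 0,"rz": 0},{"dx": 0,"dy": 0,"dz": -0.005,"rx": 0,"ry": 0,"rz": 0},{"dx": 0,"dy": 0,"dz": -0.005,"rx": 0,"ry": 0,"rz": 0},{"dx": 0,"dy": 0,"dz": -0.004,"rx": 0,"ry": 0,"rz": 0},{"dx": 0,"dy": 0,"dz": 0,"rx": 0,"ry": 0,"rz": 0},{"dx": 0,"dy": 0,"dz": 0,"rx": 0,"ry": 0,"rz": 0}]'

```text
time: 29.7
position: [0.6285, -0.0143, 0.0801]
eef_rot: [[-0.964, -0.229, 0.137], [-0.227, 0.973, 0.031], [-0.14, -0.001, -0.99]]
ft_force: [0.0, -0.4, -0.7]
opening: 0.0007
grip_force: 0.0
```

Call:
servo_tool --moves '[{"dx": 0,"dy": 0,"dz": -0.004,"rx": 0,"ry": 0,"rz": 0},{"dx": 0,"dy": 0,"dz": -0.003,"rx": 0,"ry": 0,"rz": 0},{"dx": 0,"dy": 0,"dz": 0,"rx": 0,"ry": 0,"rz": 0},{"dx": 0,"dy": 0,"dz": 0,"rx": 0,"ry": 0,"rz": 0},{"dx": 0,"dy": 0,"dz": 0,"rx": 0,"ry": 0,"rz": 0}]'

```text
time: 30.2
position: [0.6286, -0.0143, 0.0761]
eef_rot: [[-0.964, -0.229, 0.137], [-0.227, 0.973, 0.031], [-0.14, -0.001, -0.99]]
ft_force: [0.1, -0.3, -0.4]
opening: 0.0005
grip_force: 0.0
```

Call:
servo_tool --moves '[{"dx": 0,"dy": 0,"dz": -0.004,"rx": 0,"ry": 0,"rz": 0},{"dx": 0,"dy": 0,"dz": 0,"rx": 0,"ry": 0,"rz": 0},{"dx": 0,"dy": 0,"dz": 0,"rx": 0,"ry": 0,"rz": 0},{"dx": 0,"dy": 0,"dz": 0,"rx": 0,"ry": 0,"rz": 0}]'

```text
time: 30.6
position: [0.6289, -0.0143, 0.074]
eef_rot: [[-0.964, -0.229, 0.138], [-0.227, 0.973, 0.031], [-0.141, -0.001, -0.99]]
ft_force: [0.6, 0.4, 3.0]
opening: 0.0008
grip_force: 1.6
```

Contact came at TCP z 74.0 mm against 73.9 predicted, so the straight cover is seated. Now I'll retreat and hand in.

Call:
servo_tool --moves '[{"dx": 0,"dy": 0,"dz": 0.03,"rx": 0,"ry": 0,"rz": 0},{"dx": 0,"dy": 0,"dz": 0.06,"rx": 0,"ry": 0,"rz": 0},{"dx": -0.03,"dy": 0,"dz": 0.06,"rx": 0,"ry": 0,"rz": 0},{"dx": -0.06,"dy": 0,"dz": 0.06,"rx": 0,"ry": 0,"rz": 0},{"dx": -0.06,"dy": 0,"dz": 0.03,"rx": 0,"ry": 0,"rz": 0},{"dx": 0,"dy": 0,"dz": 0,"rx": 0,"ry": 0,"rz": 0},{"dx": 0,"dy": 0,"dz": 0,"rx": 0,"ry": 0,"rz": 0},{"dx": 0,"dy": 0,"dz": 0,"rx": 0,"ry": 0,"rz": 0}]'

```text
time: 31.4
position: [0.5397, -0.0144, 0.2162]
eef_rot: [[-0.964, -0.229, 0.136], [-0.226, 0.974, 0.031], [-0.14, -0.001, -0.99]]
ft_force: [0.3, 0.2, -0.7]
opening: 0.0007
grip_force: 0.0
```

```bash
python3 -c "
from bench import job,telemetry
s=telemetry.state();print(s['time'],s['position'],s['ft_force']);print(job.job_done())"
```

```text
31.4 [ 0.53967353 -0.01442219  0.21623256] [ 0.26558014  0.2085751  -0.68749747]
the job is handed in; nothing more can be done
None
```

I put all three wooden covers in the tray, released them and handed the job in at 31.4 s; no verdict came back. A tap on its rail showed the straight cover at seated height, the two Ls look flush in the last pictures, and the mug, bowl and jar were not touched.

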